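# Turn the ball under the bench magnifier

## Robot

A 6-joint arm with a two-finger parallel gripper is mounted at the origin on the work surface. World frame = base frame: x ahead of the robot, y to its left, z up, the work surface at z = 0. Lengths are in m, angles in rad, forces in N, time in s.
With the tool pointing down it reaches from about 0.425 to 0.95 m from the base axis. Payload 3.5 kg.
Tool frame: the origin (TCP) lies midway between the tips of the shut fingers; the grasp point (between the pads) lies ctrl.grasp_offset behind it (ctrl.grasp_offset is the distance from the TCP to the grasp point, in m); x points along the fingers, y is the direction in which the jaws open and shut, and the axes are right-handed (so a half turn about x gives the same grasp; the last joint's range is limited). The gripper opens to 85 mm and grips with 20 to 120 N. Pads are 22 mm wide; open, the fingers measure 114 mm over their backs; the gripper's body (76 mm by 85 mm) begins 54 mm behind the grasp point. The pads swing forward as they close: fully open they stand 13 mm farther back than shut.
Start: joints at [-1.385, 0.286, 1.577, -0, 1.279, -0.15], TCP at [0.222, -0.637, 0.231] pointing down, gripper open.
Joint ranges: [-2.77, 2.77], [-0.9, 2.22], [0.21, 2.48], [-1.53, 4.67], [0.24, 2.81], [-2.84, 2.84]. Speed limits (rad/s): [2.79, 2.79, 3.14, 3.14, 3.14, 3.14].

## Interface

Orientations are given as a unit quaternion [x, y, z, w].
In Python, from plant import readout, read_camera, sign_off, ctrl gives the robot as it stands.
- The arm moves only by the tool drive_tool, never from a script. Its argument "steps" is a list of rows, each a list of 5 numbers: the shift along the tool's x, y, z in cm, then the turn about the tool's x in degrees, then the opening, from 0 (shut) to 1 (fully open). A call has 1 to 10 rows; each row shifts and turns the commanded pose from where the row before left it, along the tool's axes as they then stand; what a row does not reach is not made up. A row lasts 1/10 s, in which the tool goes at most 50 mm and 8.59 degrees, less where a joint would pass 70% of its speed; a pose out of reach is approached as far as the arm can. A call is refused whole if a number of a shift passes 5 or a number of a turn 8.59, either way. A call with a gripper value outside its range is refused whole. The fingers move at their own pace and stop on an object; "force" is the grip in N (left out, the last holds). Time passes only in rows, so rows that do not move let the fingers close. It gives the time, the measured TCP pose, the force and the opening at its end, in the units of the state.
- readout.get_state(): the state, without advancing time (a new reading comes with each control period).
- read_camera(name): name is "scene" or "top" or "wrist"; returns a dict with "frame" (384x512x3 uint8, red, green, blue), "vertical_fov" (degrees; the focal length in pixels is half the picture's height over the tangent of half this angle, whatever the lens; pixels are square), "cx", "cy" (the principal point, pixels), "eye" and "orientation" of the camera in the world. Camera axes: x right, y up, looking along -z (the intrinsics and any distortion apply to the point x, -y, -z); pixel columns grow to the right and rows downward; lengths in m; the calibration is good to about 2 mm. A picture is of the moment at which its call begins. There is no depth.
- sign_off(): hands the job in, once; it reports no verdict.
The state is a dict: "time": time; "qpos": joint angles; "dq": joint speeds; "joint_efforts": joint torques, N m; "eef_pos": TCP position; "tcp_rot": TCP orientation; "contact_force": force on the tool from outside, world axes, zero at the start; "wrist_torque": the same for the moment, N m; "opening": opening from 0.0 (shut) to 1.0 (fully open).
Only numpy, scipy, OpenCV 4.12 (cv2) and the standard library are available. Lean on these libraries where they do the work, as an engineer would, in place of code of your own. Each camera call takes 0.05 s, during which the arm holds its last target. There are 200 camera calls.

## Task

Pick up the inspection dish by its grip, with the steel ball lying loose in it, and hold it level under the middle of the magnifier's lens, about 14 cm below it, with the grip pointing straight away from the magnifier's column. Then, keeping the dish under the lens and the ball in the engraved ring, turn the dish a quarter turn clockwise as seen from above, so that its grip points straight away from the side lamp and the light rakes over the other flank of the ball; finish while still holding it there, level and still, and do not let go. Do not touch the ball or the magnifier, and leave the other things on the bench where they are.

Things in the scene. Friction and masses are not known exactly. Their poses are not given: they have to be found in the camera images.
- dish_mid (a point): Inspection dish: shallow, round, plain aluminium, 91 mm across, 20 mm high, flat foot on the bench. This point: middle of its inner floor, 4 mm above its underside. The handle leaves along its -x; z up. The hollow is flat over the middle 12 mm, then slopes up 10, then 18 degrees to a steep rim; a ring of radius 15 mm is engraved round the middle. 145 to 225 g, most of it in the round part.
- dish_grip (a point): Middle of the dish's plastic grip, the place to hold it: a straight level bar 80 mm long (along the dish's x), 16 mm wide (y), 14 mm high; its middle is 140 mm from the dish's middle along -x and 24 mm above the bench (20 mm above the point dish_mid). A thin metal stem joins it to the rim. Axes as those of the dish.
- dish: The whole dish with its handle; origin at the middle of its underside, axes as above.
- ball_center (a point): Centre of the steel bearing ball, 22 mm in diameter, 43 g, lying loose in the middle of the dish (centre 11 mm above the dish's inner floor). It rolls freely.
- ball: The ball itself; it turns as it rolls, so its own origin and axes mean nothing.
- lens (a point): Centre of the underside of the magnifier's lens ring, 300 mm above the bench; the ring is level, 98 mm across, 22 mm thick. z up; x points from the lens to the column, 155 mm away; y points straight away from the side lamp. It is fixed. So the grip first points along this -x, and a quarter turn clockwise from above brings it to +y.
- magnifier: Bench magnifier, origin on the bench straight below the lens, axes as the lens. Round foot 160 mm across and 20 mm high, and column 16 mm thick, 370 mm high, at x = +155 mm; arm from column to lens at 311 mm; side lamp, a 40 mm head on a bent neck, round x = +60, y = -140 mm, 200 to 260 mm up. On its -x and +y sides there is nothing but the lens ring.
- coil: Bystander: a wound bobbin, 40 mm across, 32 mm high, about 100 mm to the dish's left (+y). Origin at its underside.
- bush_a: Bystander: a flanged brass bush, 26 mm across, 22 mm high, near the magnifier. Origin at its underside.
- bush_b: Bystander: another such brass bush, near the pin gauge. Origin at its underside.
- pin_gauge: Bystander: a steel block 60 x 60 x 20 mm with an upright gauge pin, 61 mm high in all. Origin at its underside.
- chuck_key: Bystander: a T-shaped chuck key, 62 x 60 mm, lying by the winder. Origin at its underside.
- screwdriver: Bystander: a screwdriver 180 mm long, lying. Origin under its middle.
- caliper: Bystander: a digital caliper 200 mm long, lying between the dish and the magnifier's foot. Origin under its middle.

How it is judged:
By the outcome, as a careful person would: the job done as asked, in the order asked, and still so for the second after the job is handed in, while the arm keeps its last pose, push and grip.
It also fails if it takes over 51 s, if anything falls off the work surface, if the arm or the gripper's body presses on something with over 40 N, if the wrist force passes 120 N, or if a joint passes its speed limit or range.

## Working session

There is one attempt and no reset: what is moved stays moved. The work goes in short steps, Python scripts to look and compute and a tool call to move; the robot and the scene stay as the last step left them, time stands still between calls to the robot, and variables do not carry over. Pictures are saved under pics/ and viewed, about 8 in all and at most 12, crops included, and the job is handed in when it is done.

Besides the shell and the picture viewer there is one more tool, called after "Call:" as a command line: name --pt "numbers of a row" for each row, then --argument value for the rest. drive_tool: Moves the arm, as the interface text tells. Its arguments: {"type":"object","properties":{"steps":{"type":"array","items":{"type":"array","items":{"type":"number"}}},"force":{"type":"number"}},"required":["steps"]}

```bash
ls; mkdir -p pics; cat > h.py <<'E'
import numpy as np, cv2
from scipy.spatial.transform import Rotation as R
from plant import readout, read_camera, sign_off, ctrl
def shot(n,f):
    c=read_camera(n); cv2.imwrite('pics/'+f,c['frame'][:,:,::-1])
    np.save('pics/'+f+'.npy',c,allow_pickle=True); return c
def K(c):
    h=c['frame'].shape[0]; f=h/2/np.tan(np.radians(c['vertical_fov'])/2); return f
def load(f): return np.load('pics/'+f+'.npy',allow_pickle=True).item()
def ray(c,u,v):
    f=K(c); d=np.array([(u-c['cx'])/f,-(v-c['cy'])/f,-1]); return np.array(c['eye']),R.from_quat(c['orientation']).apply(d)
def at(c,u,v,z):
    e,d=ray(c,u,v); return e+d*(z-e[2])/d[2]
def proj(c,p):
    q=R.from_quat(c['orientation']).inv().apply(np.array(p)-c['eye']); f=K(c); return c['cx']+f*q[0]/-q[2], c['cy']-f*q[1]/-q[2]
E
python3 - <<'E'
from h import *
for n in('scene','top','wrist'):
    c=shot(n,n+'0.png'); print(n,{k:v for k,v in c.items() if k!='frame'})
s=readout.get_state(); print(s, ctrl.grasp_offset,[a for a in dir(ctrl) if a[0]!='_'])
a=[cv2.imread(f'pics/{n}0.png') for n in('top','scene')]
for n,i in zip('ts',a): cv2.imwrite(f'pics/{n}1.png',cv2.resize(i,(800,600),interpolation=cv2.INTER_CUBIC))
E
```

```text
pics
scene {'vertical_fov': 55.268036295813616, 'cx': 257.46798060392524, 'cy': 193.6654586376171, 'eye': array([0.94372512, 0.68387103, 0.68310374]), 'orientation': array([0.12898346, 0.45081127, 0.84717625, 0.24984969])}
top {'vertical_fov': 48.013032238216766, 'cx': 256.35436465176207, 'cy': 185.69015667691397, 'eye': array([0.40235555, 0.02251494, 1.48037238]), 'orientation': array([-0.04585346,  0.03469183,  0.71240739, -0.69940664])}
wrist {'vertical_fov': 63.28266400600819, 'cx': 254.83455430586605, 'cy': 191.6067439640827, 'eye': array([ 0.29385652, -0.61048241,  0.37277855]), 'orientation': array([-0.12291977,  0.0878993 , -0.57155393,  0.80652995])}
{'time': 0.15, 'qpos': array([-1.38495078e+00,  2.87000494e-01,  1.57785522e+00,  1.67534066e-05,
        1.27857619e+00, -1.50003124e-01]), 'dq': array([ 0.0008375 , -0.00180082, -0.00524311, -0.00028821,  0.00016677,
       -0.00116381]), 'joint_efforts': array([-9.13933309e-04, -4.06605506e+01, -2.93141967e+01, -1.85045001e-04,
        3.98410979e-03, -6.78073107e-06]), 'eef_pos': array([ 0.22239451, -0.63677073,  0.23023151]), 'tcp_rot': array([-0.69715449, -0.1188317 ,  0.69716646, -0.11753116]), 'contact_force': array([-0.47824276,  0.01818501,  0.29035309]), 'wrist_torque': array([-0.02921381, -0.00473502, -0.03819352]), 'opening': 0.9965306457747776} 0.0187 ['Unreachable', 'grasp_offset']
```

View pics/t1.png

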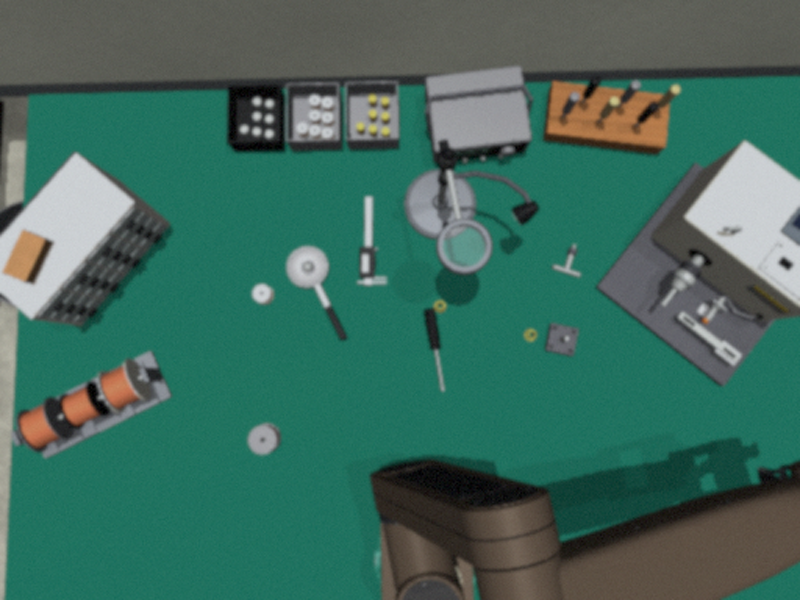

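View pics/s1.png

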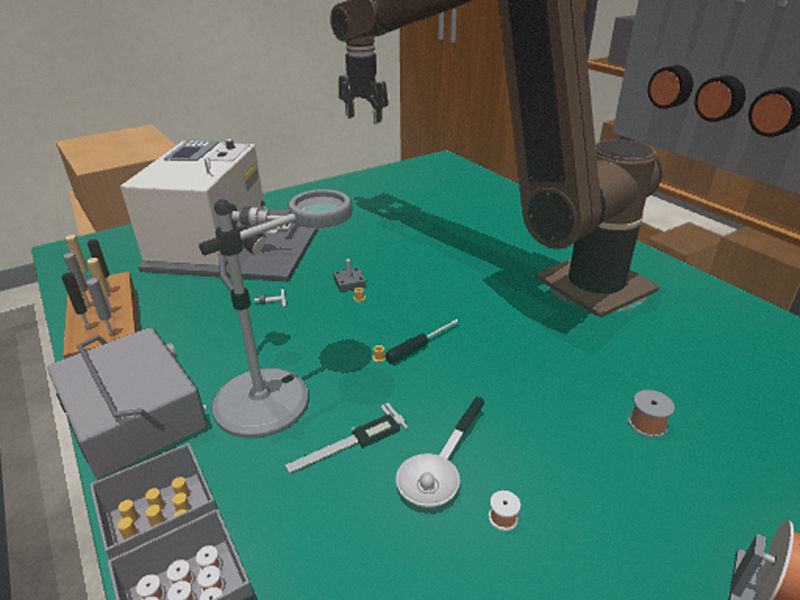

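```bash
python3 - <<'E'
from h import *
np.set_printoptions(precision=4,suppress=True)
t=load('top0.png');s=load('scene0.png')
def a(c,U,V,z): return at(c,(U+.5)/1.5625-.5,(V+.5)/1.5625-.5,z)
for n,c,U,V,z in [('dish rim',t,307,267,.02),('ball',t,308,266.5,.015),('gripA',t,327,308,.031),('gripB',t,344,338,.031),('lens',t,465,246,.311),('foot',t,440,203,.02),('coltop',t,446,152,.37),('lamp',t,524,212,.25),('dish',s,428,481,.018),('lens',s,321,208,.311),('foot',s,261,402,.02),('gripA',s,460,428,.031),('gripB',s,480,401,.031),('caliper',t,380,281,.01),('busha',t,440,306,.01),('coil',t,262,293,.03)]:
    print(n,a(c,U,V,z))
st=readout.get_state(); r=R.from_quat(st['tcp_rot']); print(r.as_matrix())
for n in ('top','scene'):
    i=cv2.imread(f'pics/{n}0.png')
    c=i[120:230,130:340] if n=='top' else i[100:340,110:330]
    cv2.imwrite(f'pics/{n}c.png',cv2.resize(c,None,fx=800/c.shape[1] if n=='top' else 2.5,fy=800/c.shape[1] if n=='top' else 2.5,interpolation=cv2.INTER_CUBIC))
E
```

```text
dish rim [0.6255 0.2493 0.02  ]
ball [0.6273 0.2479 0.015 ]
gripA [0.5333 0.2044 0.031 ]
gripB [0.4678 0.1681 0.031 ]
lens [ 0.6128 -0.0743  0.311 ]
foot [ 0.7628 -0.0459  0.02  ]
coltop [ 0.7646 -0.0418  0.37  ]
lamp [ 0.6856 -0.1906  0.25  ]
dish [0.6301 0.2532 0.018 ]
lens [ 0.6134 -0.0687  0.311 ]
foot [ 0.7711 -0.0262  0.02  ]
gripA [0.5383 0.2066 0.031 ]
gripB [0.4753 0.1772 0.031 ]
caliper [0.5927 0.0898 0.01  ]
busha [ 0.5349 -0.0409  0.01  ]
coil [0.5688 0.3459 0.03  ]
[[-0.0003  0.3296 -0.9441]
 [ 0.0018 -0.9441 -0.3296]
 [-1.     -0.0018 -0.0003]]
```

View pics/topc.png

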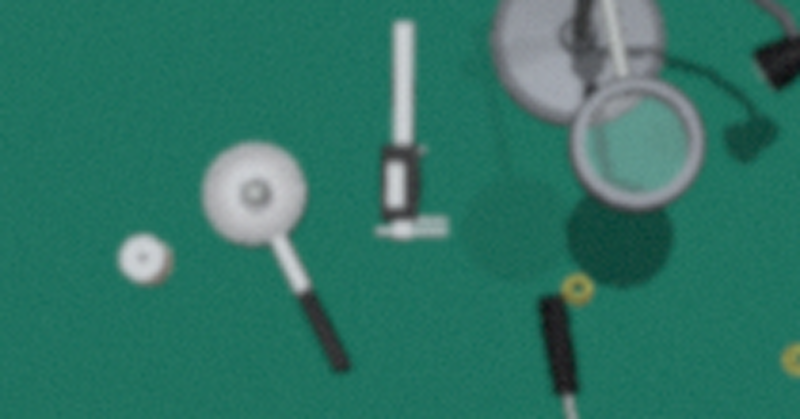

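View pics/scenec.png

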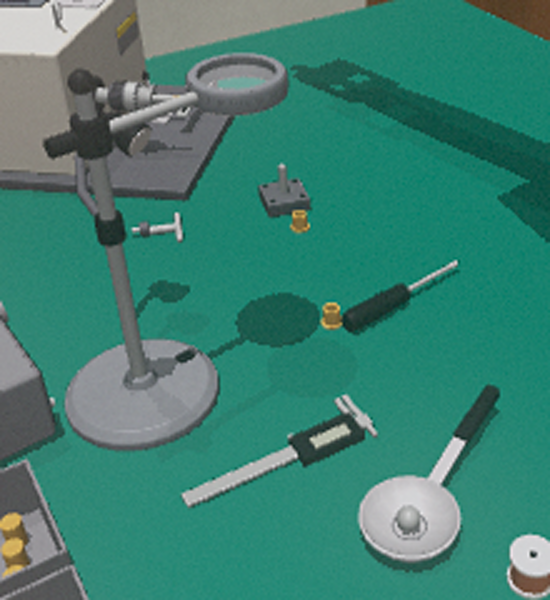

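```bash
cat >> h.py <<'E'
np.set_printoptions(precision=3,suppress=True)
def pose():
    s=readout.get_state(); M=R.from_quat(s['tcp_rot']).as_matrix(); return s['eef_pos'],np.degrees(np.arctan2(M[1,2],M[0,2])),M
def row(a,b,op):
    "a,b: (x,y,z,yaw deg), tool down -> one row"
    y=np.radians(a[3]); d=np.array(b[:3])-a[:3]
    return [round(float(v),2) for v in (-d[2]*100,(-np.sin(y)*d[0]+np.cos(y)*d[1])*100,(np.cos(y)*d[0]+np.sin(y)*d[1])*100,-(b[3]-a[3]))]+[op]
def apply(a,r):
    y=np.radians(a[3]); r=np.array(r)/[100,100,100,1,1]
    return np.array([a[0]-np.sin(y)*r[1]+np.cos(y)*r[2],a[1]+np.cos(y)*r[1]+np.sin(y)*r[2],a[2]-r[0],a[3]-r[3]])
E
python3 - <<'E'
from h import *
t=load('top0.png')
def a(U,V,z): k=210/800; return at(t,130+(U+.5)*k-.5,120+(V+.5)*k-.5,z)
D=a(254,192,.02);A=a(303,293,.031);B=a(343,370,.031);L=a(638,144,.322);F=a(579,37,.02)
print(D,A,B,L,F)
g=(A+B)/2;print(g,np.linalg.norm((D-g)[:2]),np.degrees(np.arctan2(*(D-g)[1::-1])),np.degrees(np.arctan2(*(A-B)[1::-1])))
print('lens yaw',np.degrees(np.arctan2(*(F-L)[1::-1])),np.linalg.norm((F-L)[:2]))
p,y,M=pose(); s=np.array([*p,y+360*(y<-180)])
W=[np.array([.45,-.15,.20,-160.75+112]),np.array([.50,.186,.16,26.7])]
c=s;n=[14,10]
for w,k in zip(W,n):
    st=c.copy()
    for i in range(k):
        b=st+(w-st)*(i+1)/k; r=row(c,b,.6); print(r); c=apply(c,r)
    print(c)
E
```

```text
[0.628 0.249 0.02 ] [0.535 0.204 0.031] [0.466 0.169 0.031] [ 0.61  -0.073  0.322] [ 0.764 -0.047  0.02 ]
[0.5   0.187 0.031] 0.14216767978413775 26.15148436355806 26.953255959817223
lens yaw 9.562388145889663 0.155960259996827
[0.22, -2.75, -2.68, -8.0, 0.6]
[0.21, -2.34, -3.04, -8.0, 0.6]
[0.22, -1.91, -3.33, -8.0, 0.6]
[0.21, -1.41, -3.57, -8.0, 0.6]
[0.22, -0.91, -3.73, -8.0, 0.6]
[0.22, -0.39, -3.82, -8.0, 0.6]
[0.21, 0.16, -3.83, -8.0, 0.6]
[0.22, 0.69, -3.78, -8.0, 0.6]
[0.21, 1.2, -3.64, -8.0, 0.6]
[0.22, 1.7, -3.44, -8.01, 0.6]
[0.22, 2.17, -3.17, -8.0, 0.6]
[0.21, 2.58, -2.84, -8.0, 0.6]
[0.22, 2.95, -2.45, -8.0, 0.6]
[0.21, 3.27, -2.02, -8.0, 0.6]
[  0.45   -0.15    0.2   -48.748]
[0.4, 2.59, -2.2, -7.54, 0.6]
[0.4, 2.86, -1.83, -7.55, 0.6]
[0.4, 3.07, -1.45, -7.54, 0.6]
[0.4, 3.24, -1.03, -7.55, 0.6]
[0.4, 3.34, -0.6, -7.54, 0.6]
[0.4, 3.4, -0.15, -7.55, 0.6]
[0.4, 3.38, 0.3, -7.54, 0.6]
[0.4, 3.32, 0.74, -7.55, 0.6]
[0.4, 3.19, 1.16, -7.54, 0.6]
[0.4, 3.01, 1.58, -7.55, 0.6]
[ 0.5    0.186  0.16  26.702]
```

Call:
drive_tool --pt "0.2 -2.75 -2.7 -8 0.6" --pt "0.2 -2.35 -3.05 -8 0.6" --pt "0.2 -1.9 -3.35 -8 0.6" --pt "0.2 -1.4 -3.55 -8 0.6" --pt "0.2 -0.9 -3.75 -8 0.6" --pt "0.2 -0.4 -3.8 -8 0.6" --pt "0.2 0.15 -3.85 -8 0.6" --pt "0.2 0.7 -3.8 -8 0.6" --pt "0.2 1.2 -3.65 -8 0.6" --pt "0.2 1.7 -3.45 -8 0.6" --force 110

```text
time: 1.15
eef_pos: [0.3858, -0.2874, 0.211]
tcp_rot: [0.457, 0.54, -0.457, 0.54]
contact_force: [1.0, 0.0, -0.0]
opening: 0.601
```

Call:
drive_tool --pt "0.2 2.15 -3.15 -8 0.6" --pt "0.2 2.6 -2.85 -8 0.6" --pt "0.2 2.95 -2.45 -8 0.6" --pt "0.2 3.25 -2 -8 0.6" --pt "0.4 2.6 -2.2 -7.5 0.6" --pt "0.4 2.85 -1.85 -7.5 0.6" --pt "0.4 3.05 -1.45 -7.5 0.6" --pt "0.4 3.25 -1.05 -7.5 0.6" --pt "0.4 3.35 -0.6 -7.5 0.6" --pt "0.4 3.4 -0.15 -7.5 0.6"

```text
time: 2.15
eef_pos: [0.4804, 0.053, 0.179]
tcp_rot: [0.021, 0.707, -0.021, 0.707]
contact_force: [0.4, 0.4, -0.3]
opening: 0.602
```

Call:
drive_tool --pt "0.4 3.4 0.3 -7.5 0.6" --pt "0.4 3.3 0.75 -7.5 0.6" --pt "0.4 3.2 1.15 -7.5 0.6" --pt "0 2 1 -7.5 0.6" --pt "0 0 0 0 0.6" --pt "0 0 0 0 0.6"

```text
time: 2.75
eef_pos: [0.4989, 0.1744, 0.167]
tcp_rot: [-0.16, 0.689, 0.16, 0.688]
contact_force: [-0.3, -0.4, 0.6]
opening: 0.603
```

```bash
python3 - <<'E'
from h import *
p,y,M=pose(); print(p,y,readout.get_state()['qpos']); print(M)
c=shot('wrist','w1.png'); cv2.imwrite('pics/w1b.png',cv2.resize(c['frame'][:,:,::-1],(800,600),interpolation=cv2.INTER_CUBIC))
for q in([.628,.249,.02],[.5,.187,.031],[.535,.204,.031],[.466,.169,.031]): print(np.array(proj(c,q))*1.5625)
s=load('scene0.png')
print(at(s,110+238/2.5,100+79/2.5,.322), at(s,110+140/2.5,100+378/2.5,.02))
E
```

```text
[0.499 0.174 0.167] 26.18946351334406 [ 0.144  0.027  1.992 -0.001  1.123 -1.883]
[[-0.001 -0.441  0.897]
 [-0.001  0.897  0.441]
 [-1.    -0.    -0.001]]
[409.979 481.259]
[413.971 292.703]
[412.942 352.727]
[412.743 228.469]
[ 0.62  -0.053  0.322] [ 0.765 -0.048  0.02 ]
```

View pics/w1b.png

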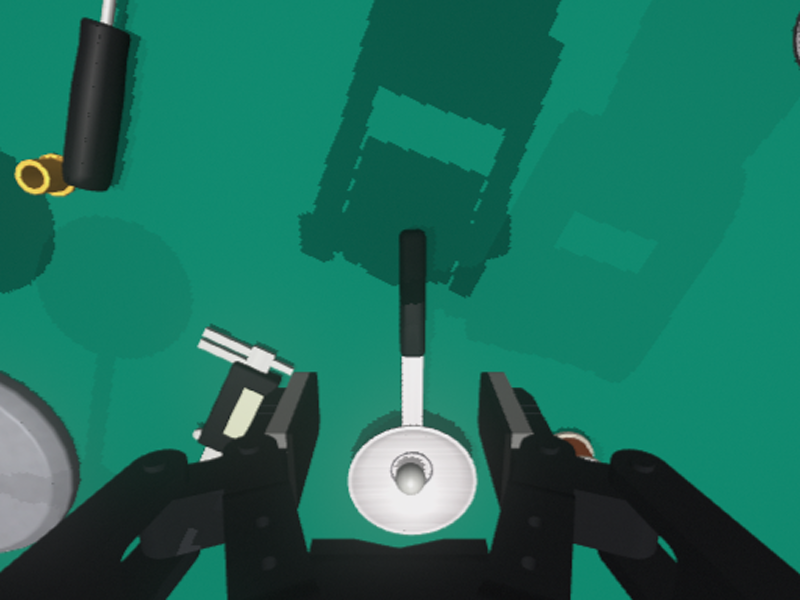

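```bash
python3 - <<'E'
from h import *
c=load('w1.png')
k=1.5625
def a(U,V,z): return at(c,(U+.5)/k-.5,(V+.5)/k-.5,z)
A=a(413,356,.031);B=a(413,229,.031);D=a(412,480,.02)
g=(A+B)/2; print(A,B,g,D,np.linalg.norm((A-B)[:2]),np.linalg.norm((D-g)[:2]))
ang=lambda v:np.degrees(np.arctan2(v[1],v[0]))
print(ang(A-B),ang(D-g)); y=ang(D-B); 
G=D[:2]-.14*np.array([np.cos(np.radians(y)),np.sin(np.radians(y))]); print(y,G)
p,yy,M=pose(); gg=(G+g[:2])/2; print(row([*p,yy],[*gg,.0055,y],.6))
s=load('scene0.png'); t=load('top0.png')
q=np.array(proj(s,[.61,-.073,.322])); print((q-[110,100])*2.5)
# triangulate lens top centre from both
e1,d1=ray(t,130+638.5*210/800-.5,120+144.5*210/800-.5); e2,d2=ray(s,110+238/2.5,100+79/2.5)
x=np.linalg.lstsq(np.c_[d1,-d2],e2-e1,rcond=None)[0]; print(e1+x[0]*d1,e2+x[1]*d2)
i=cv2.imread('pics/scene0.png')[110:190,180:270]; cv2.imwrite('pics/lens.png',cv2.resize(i,None,fx=6,fy=6,interpolation=cv2.INTER_CUBIC))
i=cv2.imread('pics/top0.png')[130:185,270:325]; cv2.imwrite('pics/lensT.png',cv2.resize(i,None,fx=8,fy=8,interpolation=cv2.INTER_CUBIC))
i=np.hstack([cv2.resize(cv2.imread('pics/lens.png'),(440,391)),cv2.resize(cv2.imread('pics/lensT.png'),(391,391))])
cv2.imwrite('pics/lensB.png',cv2.resize(i,(800,376)))
E
```

```text
[0.537 0.205 0.031] [0.466 0.169 0.031] [0.501 0.187 0.031] [0.626 0.25  0.02 ] 0.07924531255964078 0.13962412061800328
26.803875117074977 26.638017657628346
26.674680571362522 [0.501 0.187]
[16.16, 1.06, 0.78, -0.53, 0.6]
[238.358  69.397]
[ 0.612 -0.073  0.313] [ 0.611 -0.073  0.312]
```

Call:
drive_tool --pt "1 0.6 0.4 -0.5 0.6" --pt "3 0.45 0.4 0 0.6" --pt "4 0 0 0 0.6" --pt "4 0 0 0 0.6" --pt "2.5 0 0 0 0.6" --pt "1.2 0 0 0 0.6" --pt "0.4 0 0 0 0.6" --pt "0 0 0 0 0.6" --pt "0 0 0 0 0.6"

```text
time: 3.7
eef_pos: [0.5032, 0.1875, 0.0079]
tcp_rot: [-0.163, 0.687, 0.163, 0.689]
contact_force: [-0.6, -0.4, 1.6]
opening: 0.6
```

```bash
python3 - <<'E'
from h import *
p,y,M=pose(); print(p,y,M); print(row([*p,y],[.501,.187,.0055,26.7],.6))
E
```

```text
[0.503 0.188 0.008] 26.719049009247385 [[ 0.003 -0.45   0.893]
 [ 0.001  0.893  0.45 ]
 [-1.    -0.001  0.003]]
[0.24, 0.05, -0.22, 0.02, 0.6]
```

Call:
drive_tool --pt "0.15 0.05 -0.2 0 0.45" --pt "0.1 0 0 0 0.35" --pt "0 0 0 0 0.3" --pt "0 0 0 0 0.27" --pt "0 0 0 0 0.24" --pt "0 0 0 0 0.22" --pt "0 0 0 0 0.2" --pt "0 0 0 0 0.18" --pt "0 0 0 0 0.16" --pt "0 0 0 0 0.14" --force 30

```text
time: 4.7
eef_pos: [0.4999, 0.1869, 0.0039]
tcp_rot: [-0.163, 0.688, 0.163, 0.688]
contact_force: [0.2, -0.8, 0.1]
opening: 0.185
```

Call:
drive_tool --pt "0 0 0 0 0.1" --pt "0 0 0 0 0" --pt "0 0 0 0 0" --pt "0 0 0 0 0" --pt "0 0 0 0 0" --force 110

```text
time: 5.2
eef_pos: [0.4999, 0.1869, 0.0039]
tcp_rot: [-0.163, 0.688, 0.163, 0.688]
contact_force: [-0.0, -1.2, 0.8]
opening: 0.167
```

```bash
python3 - <<'E'
from h import *
p,y,M=pose(); print(p,y,readout.get_state())
c=shot('wrist','w2.png'); cv2.imwrite('pics/w2b.png',cv2.resize(c['frame'][:,:,::-1],(640,480)))
E
```

```text
[0.5   0.187 0.004] 26.732331703393378 {'time': 5.2, 'qpos': array([ 0.168,  0.288,  2.049, -0.   ,  0.804, -1.87 ]), 'dq': array([-0.   ,  0.   , -0.   ,  0.002, -0.001,  0.001]), 'joint_efforts': array([  0.813, -32.338, -21.036,   0.121,   0.084,  -0.131]), 'eef_pos': array([0.5  , 0.187, 0.004]), 'tcp_rot': array([-0.163,  0.688,  0.163,  0.688]), 'contact_force': array([-0.047, -1.153,  0.815]), 'wrist_torque': array([-0.185, -0.137, -0.078]), 'opening': 0.1674100769660535}
```

View pics/w2b.png

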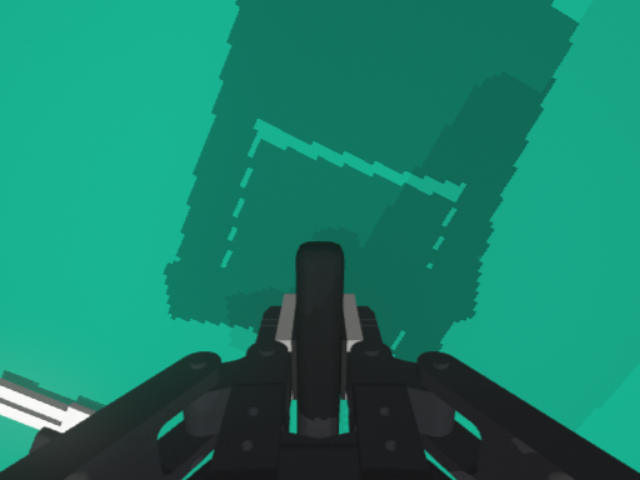

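Call:
drive_tool --pt "-0.1 0 0 0 0" --pt "-0.2 0 0 0 0" --pt "-0.4 0 0 0 0" --pt "-0.6 0 0 0 0" --pt "-0.8 0 0 0 0" --pt "-1 0 0 0 0" --pt "-1.2 0 0 0 0" --pt "-1.3 0 0 0 0" --pt "-1.4 0 0 0 0" --pt "-1.4 0 0 0 0"

```text
time: 6.25
eef_pos: [0.4999, 0.187, 0.0894]
tcp_rot: [-0.164, 0.688, 0.163, 0.688]
contact_force: [0.7, 0.3, -2.1]
opening: 0.165
```

Call:
drive_tool --pt "-1.4 0 0 0 0" --pt "-1.4 0 0 0 0" --pt "-1.3 0 0 0 0" --pt "-1.1 0 0 0 0" --pt "-0.8 0 0 0 0" --pt "-0.6 0 0 0 0" --pt "-0.3 0 0 0 0" --pt "-0.2 0 0 0 0" --pt "-0.1 0 0 0 0" --pt "0 0 0 0 0"

```text
time: 7.25
eef_pos: [0.4996, 0.1869, 0.1595]
tcp_rot: [-0.163, 0.688, 0.164, 0.688]
contact_force: [0.8, 0.5, -1.8]
opening: 0.164
```

```bash
python3 - <<'E'
from h import *
p,y,M=pose(); print(p,y,M); s=readout.get_state(); print(s['contact_force'],s['wrist_torque'],s['opening'])
c=shot('scene','s2.png'); 
yr=np.radians(y); ex=np.array([np.cos(yr),np.sin(yr),0]); G=p+[0,0,.0187]; D=G+.14*ex+[0,0,-.004]
u=np.array(proj(c,D)); print(u, D)
x0,y0=int(u[0])-60,int(u[1])-50; print(x0,y0)
i=c['frame'][y0:y0+90,x0:x0+120,::-1]; i=cv2.resize(i,None,fx=6,fy=6,interpolation=cv2.INTER_CUBIC)
# predicted rim circle if level
ey=np.array([-ex[1],ex[0],0])
P=[((np.array(proj(c,D+.0455*(np.cos(a)*ex+np.sin(a)*ey)))-[x0,y0]+.5)*6).astype(int) for a in np.linspace(0,6.28,60)]
cv2.polylines(i,[np.array(P)],True,(0,0,255),1)
cv2.imwrite('pics/s2c.png',i)
# path: current -> pose 1
L=np.array([.611,-.073]); yl=9.5; l=np.radians(yl)
T=[*(L-.14*np.array([np.cos(l),np.sin(l)])),.160,yl]; print(T)
E
```

```text
[0.5   0.187 0.159] 26.73870208330532 [[-0.001 -0.45   0.893]
 [-0.     0.893  0.45 ]
 [-1.     0.    -0.001]]
[ 0.838  0.509 -1.828] [-0.083  0.226 -0.014] 0.1637736681064986
[276.513 254.001] [0.625 0.25  0.174]
216 204
[np.float64(0.4729200157847876), np.float64(-0.09610666482049487), 0.16, 9.5]
```

View pics/s2c.png

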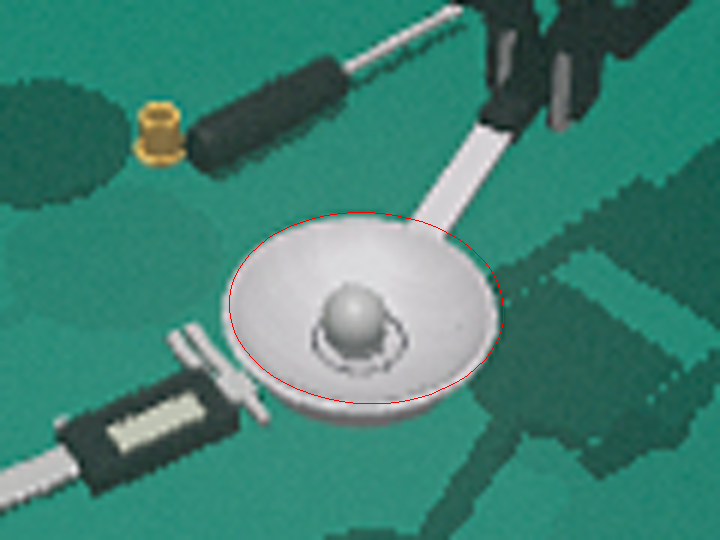

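```bash
cat > plan.py <<'E'
from h import *
def plan(c,T,n,off=.14,cmd=None):
    "move dish centre straight & yaw with quintic; rows rounded with feedback"
    e=lambda a:np.array([np.cos(np.radians(a)),np.sin(np.radians(a))])
    c=np.array(c,float); T=np.array(T); C0=c[:2]+off*e(c[3]); C1=T[:2]+off*e(T[3]); c0=c.copy(); out=[]
    for i in range(1,n+1):
        s=i/n; s=s**3*(10-15*s+6*s*s); C=C0+(C1-C0)*s; yw=c0[3]+(T[3]-c0[3])*s; z=c0[2]+(T[2]-c0[2])*s
        r=row(c,[*(C-off*e(yw)),z,yw],0); c=apply(c,r); out.append([v if v else 0 for v in r])
    for k in range(0,n,10): print(out[k:k+10])
    print('end',c,'max',np.abs(out).max(0))
E
python3 - <<'E'
from plan import *
p,y,M=pose(); print(p,y)
plan([*p,y],[.4729,-.0961,.160,9.5],50)
E
```

```text
[0.5   0.187 0.159] 26.736922080602415
[[0, 0, 0, 0, 0], [0, -0.01, -0.01, 0.01, 0], [0, -0.04, -0.02, 0.02, 0], [0, -0.06, -0.04, 0.05, 0], [0, -0.1, -0.06, 0.07, 0], [0, -0.13, -0.09, 0.1, 0], [0, -0.19, -0.12, 0.13, 0], [0, -0.23, -0.16, 0.17, 0], [0, -0.29, -0.18, 0.2, 0], [0, -0.35, -0.22, 0.25, 0]]
[[0, -0.4, -0.25, 0.28, 0], [-0.01, -0.46, -0.28, 0.33, 0], [0, -0.51, -0.32, 0.36, 0], [0, -0.57, -0.34, 0.4, 0], [0, -0.63, -0.37, 0.44, 0], [0, -0.68, -0.4, 0.47, 0], [0, -0.73, -0.41, 0.51, 0], [0, -0.78, -0.43, 0.53, 0], [-0.01, -0.81, -0.44, 0.57, 0], [0, -0.86, -0.45, 0.58, 0]]
[[0, -0.89, -0.45, 0.61, 0], [0, -0.92, -0.46, 0.62, 0], [0, -0.94, -0.45, 0.63, 0], [-0.01, -0.96, -0.45, 0.64, 0], [0, -0.98, -0.43, 0.65, 0], [0, -0.97, -0.43, 0.64, 0], [0, -0.98, -0.4, 0.65, 0], [-0.01, -0.96, -0.39, 0.63, 0], [0, -0.95, -0.38, 0.62, 0], [0, -0.93, -0.34, 0.61, 0]]
[[0, -0.91, -0.33, 0.58, 0], [0, -0.87, -0.31, 0.56, 0], [-0.01, -0.83, -0.27, 0.54, 0], [0, -0.79, -0.26, 0.5, 0], [0, -0.74, -0.23, 0.48, 0], [0, -0.69, -0.21, 0.43, 0], [0, -0.63, -0.19, 0.41, 0], [0, -0.57, -0.16, 0.36, 0], [0, -0.52, -0.14, 0.32, 0], [0, -0.45, -0.12, 0.29, 0]]
[[-0.01, -0.38, -0.11, 0.24, 0], [0, -0.33, -0.08, 0.21, 0], [0, -0.27, -0.07, 0.17, 0], [0, -0.21, -0.05, 0.13, 0], [0, -0.16, -0.04, 0.1, 0], [0, -0.11, -0.03, 0.07, 0], [0, -0.07, -0.01, 0.04, 0], [0, -0.03, -0.01, 0.03, 0], [0, -0.02, -0.01, 0.01, 0], [0, 0, 0, 0, 0]]
end [ 0.473 -0.096  0.16   9.497] max [0.01 0.98 0.46 0.65 0.  ]
```

Call:
drive_tool --pt "0 -0.02 -0.02 0 0" --pt "0 -0.04 -0.02 0 0" --pt "0 -0.06 -0.04 0.1 0" --pt "0 -0.1 -0.06 0.1 0" --pt "0 -0.14 -0.1 0.1 0" --pt "0 -0.2 -0.12 0.1 0" --pt "0 -0.24 -0.16 0.2 0" --pt "0 -0.3 -0.18 0.2 0" --pt "0 -0.34 -0.22 0.2 0" --pt "0 -0.4 -0.26 0.3 0"

```text
time: 8.3
eef_pos: [0.4972, 0.1649, 0.1598]
tcp_rot: [-0.156, 0.69, 0.156, 0.69]
contact_force: [-0.4, -0.8, -2.3]
opening: 0.163
```

Call:
drive_tool --pt "0 -0.46 -0.28 0.3 0" --pt "0 -0.52 -0.32 0.4 0" --pt "0 -0.58 -0.34 0.4 0" --pt "0 -0.62 -0.36 0.4 0" --pt "0 -0.68 -0.4 0.5 0" --pt "0 -0.74 -0.42 0.5 0" --pt "0 -0.78 -0.44 0.5 0" --pt "0 -0.82 -0.44 0.6 0" --pt "0 -0.86 -0.44 0.6 0" --pt "0 -0.9 -0.46 0.6 0"

```text
time: 9.3
eef_pos: [0.4889, 0.085, 0.1599]
tcp_rot: [-0.126, 0.696, 0.126, 0.696]
contact_force: [0.9, 0.2, -2.3]
opening: 0.167
```

Call:
drive_tool --pt "0 -0.92 -0.46 0.6 0" --pt "0 -0.94 -0.46 0.6 0" --pt "0 -0.96 -0.44 0.6 0" --pt "0 -0.98 -0.44 0.6 0" --pt "0 -0.98 -0.42 0.7 0" --pt "0 -0.98 -0.4 0.6 0" --pt "0 -0.96 -0.4 0.6 0" --pt "0 -0.96 -0.38 0.6 0" --pt "0 -0.94 -0.36 0.6 0" --pt "0 -0.92 -0.34 0.6 0"

```text
time: 10.3
eef_pos: [0.4792, -0.0184, 0.1598]
tcp_rot: [-0.089, 0.701, 0.089, 0.701]
contact_force: [0.1, 0.1, -2.3]
opening: 0.164
```

```bash
python3 - <<'E'
from plan import *
p,y,M=pose(); print(p,y)
l=np.radians(9.5);e=np.radians(y)
print(np.array([.611,-.073])-p[:2]-.14*np.array([np.cos(e),np.sin(e)]))
print(row([*p,y],[.4729,-.0961,.160,9.5],0), 'planned remaining y',-6.98-.0,)
# remaining per plan
r=np.array([[0,-.87,-.31,.56],[0,-.83,-.27,.54],[0,-.79,-.26,.5],[0,-.74,-.23,.48],[0,-.69,-.21,.43],[0,-.63,-.19,.41],[0,-.57,-.16,.36],[0,-.52,-.14,.32],[0,-.45,-.12,.29],[0,-.38,-.11,.24],[0,-.33,-.08,.21],[0,-.27,-.07,.17],[0,-.21,-.05,.13],[0,-.16,-.04,.1],[0,-.11,-.03,.07],[0,-.07,-.01,.04],[0,-.03,-.01,.03],[0,-.02,-.01,.01]])
c=np.array([*p,y])
for q in r: c=apply(c,[*q,0])
print(c, row(c,[.4729,-.0961,.160,9.5],0))
E
```

```text
[ 0.479 -0.018  0.16 ] 14.486824947327962
[-0.004 -0.09 ]
[-0.02, -7.36, -2.56, 4.99, 0] planned remaining y -6.98
[ 0.473 -0.098  0.16   9.597] [-0.02, 0.22, 0.03, 0.1, 0]
```

Call:
drive_tool --pt "0 -0.88 -0.32 0.6 0" --pt "0 -0.84 -0.28 0.5 0" --pt "0 -0.78 -0.26 0.5 0" --pt "0 -0.72 -0.24 0.5 0" --pt "0 -0.66 -0.2 0.4 0" --pt "0 -0.6 -0.18 0.4 0" --pt "0 -0.54 -0.16 0.4 0" --pt "0 -0.48 -0.14 0.3 0" --pt "0 -0.42 -0.12 0.3 0" --pt "0 -0.36 -0.1 0.2 0"

```text
time: 11.3
eef_pos: [0.4736, -0.0835, 0.1598]
tcp_rot: [-0.064, 0.704, 0.064, 0.704]
contact_force: [-0.5, 0.3, -3.1]
opening: 0.164
```

Call:
drive_tool --pt "0 -0.3 -0.08 0.2 0" --pt "0 -0.24 -0.06 0.2 0" --pt "0 -0.18 -0.04 0.1 0" --pt "0 -0.14 -0.04 0.1 0" --pt "0 -0.1 -0.02 0.1 0" --pt "0 -0.06 -0.02 0 0" --pt "0 -0.02 0 0 0" --pt "0 0 0 0 0" --pt "0 0 0 0 0"

```text
time: 12.2
eef_pos: [0.4729, -0.0939, 0.1598]
tcp_rot: [-0.06, 0.705, 0.06, 0.705]
contact_force: [-0.0, -0.0, -1.3]
opening: 0.164
```

```bash
python3 - <<'E'
from plan import *
p,y,M=pose(); print(p,y); print(row([*p,y],[.4729,-.0961,.160,9.5],0))
s=shot('scene','s3.png'); t=shot('top','t3.png')
a=cv2.resize(s['frame'][105:225,160:290,::-1],None,fx=4.5,fy=4.5,interpolation=cv2.INTER_CUBIC)
b=cv2.resize(t['frame'][70:230,230:350,::-1],None,fx=3.375,fy=3.375,interpolation=cv2.INTER_CUBIC)
i=np.hstack([a,b]); print(a.shape,b.shape); cv2.imwrite('pics/st3.png',i[:,:800] if i.shape[1]<=800 else cv2.resize(i,(800,int(i.shape[0]*800/i.shape[1]))))
print(800/i.shape[1])
E
```

```text
[ 0.473 -0.094  0.16 ] 9.743549541928651
[-0.02, -0.22, -0.04, 0.24, 0]
(540, 585, 3) (540, 405, 3)
0.8080808080808081
```

View pics/st3.png

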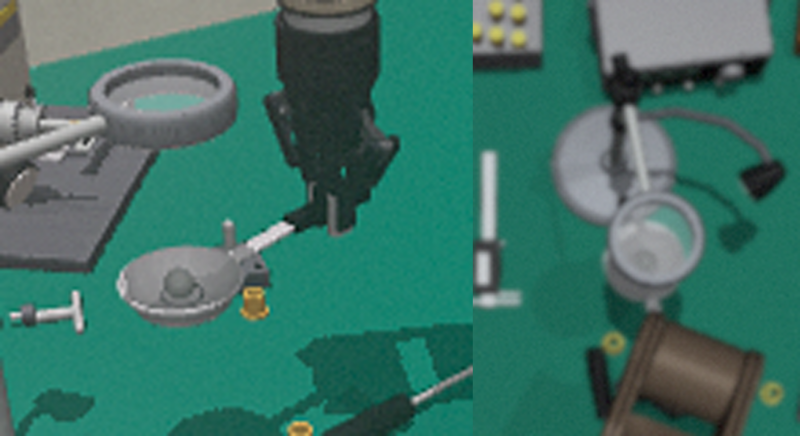

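```bash
python3 - <<'E'
from plan import *
s=load('s3.png'); t=load('t3.png'); k=.80808
S=lambda U,V,z: at(s,160+(U/k+.5)/4.5-.5,105+(V/k+.5)/4.5-.5,z)
Tt=lambda U,V,z: at(t,230+((U/k-585)+.5)/3.375-.5,70+(V/k+.5)/3.375-.5,z)
print('dish scene',S(181,281,.176),'dish top',Tt(643,262,.176),'lens top',Tt(656,236,.322),'foot',Tt(614,165,.02))
p,y,M=pose(); e=np.radians(y); print('dish by arm',p[:2]+.14*np.array([np.cos(e),np.sin(e)]))
q=lambda P:((np.array(proj(s,P))+.5-[160,105])*4.5*k); print('lens in scene crop',q([.611,-.073,.322]),q([.611,-.073,.300]))
# clockwise spin about the dish middle, quintic in angle
n=55; a=np.arange(n+1)/n; A=90*a**3*(10-15*a+6*a*a); d=np.diff(A); print([ [round(14*np.sin(np.radians(v)),2),round(14*(1-np.cos(np.radians(v))),2),round(v,2)] for v in d])
print([[v,round(14*np.sin(np.radians(v)),3),round(14*(1-np.cos(np.radians(v))),4)] for v in (.1,.3,.5,1,1.5,2,2.5,3)])
E
```

```text
dish scene [ 0.617 -0.063  0.176] dish top [ 0.611 -0.068  0.176] lens top [ 0.614 -0.072  0.322] foot [ 0.761 -0.046  0.02 ]
dish by arm [ 0.611 -0.07 ]
lens in scene crop [165.33   84.922] [168.19  115.483]
[[np.float64(0.0), np.float64(0.0), np.float64(0.01)], [np.float64(0.01), np.float64(0.0), np.float64(0.04)], [np.float64(0.02), np.float64(0.0), np.float64(0.09)], [np.float64(0.04), np.float64(0.0), np.float64(0.18)], [np.float64(0.07), np.float64(0.0), np.float64(0.28)], [np.float64(0.1), np.float64(0.0), np.float64(0.4)], [np.float64(0.13), np.float64(0.0), np.float64(0.53)], [np.float64(0.17), np.float64(0.0), np.float64(0.68)], [np.float64(0.2), np.float64(0.0), np.float64(0.84)], [np.float64(0.24), np.float64(0.0), np.float64(1.0)], [np.float64(0.29), np.float64(0.0), np.float64(1.17)], [np.float64(0.33), np.float64(0.0), np.float64(1.34)], [np.float64(0.37), np.float64(0.0), np.float64(1.51)], [np.float64(0.41), np.float64(0.01), np.float64(1.68)], [np.float64(0.45), np.float64(0.01), np.float64(1.85)], [np.float64(0.49), np.float64(0.01), np.float64(2.01)], [np.float64(
[... 1809 characters left out ...]
oat64(0.53)], [np.float64(0.1), np.float64(0.0), np.float64(0.4)], [np.float64(0.07), np.float64(0.0), np.float64(0.28)], [np.float64(0.04), np.float64(0.0), np.float64(0.18)], [np.float64(0.02), np.float64(0.0), np.float64(0.09)], [np.float64(0.01), np.float64(0.0), np.float64(0.04)], [np.float64(0.0), np.float64(0.0), np.float64(0.01)]]
[[0.1, np.float64(0.024), np.float64(0.0)], [0.3, np.float64(0.073), np.float64(0.0002)], [0.5, np.float64(0.122), np.float64(0.0005)], [1, np.float64(0.244), np.float64(0.0021)], [1.5, np.float64(0.366), np.float64(0.0048)], [2, np.float64(0.489), np.float64(0.0085)], [2.5, np.float64(0.611), np.float64(0.0133)], [3, np.float64(0.733), np.float64(0.0192)]]
```

Call:
drive_tool --pt "0 -0.02 0 0 0" --pt "0 -0.04 -0.01 0.05 0" --pt "0 -0.04 -0.01 0.05 0" --pt "0 -0.04 -0.01 0.05 0" --pt "0 -0.04 -0.01 0.05 0" --pt "0 -0.02 0 0 0" --pt "0 0 0 0 0" --pt "0 0 0 0 0" --pt "0 0 0 0 0" --pt "0 0 0 0 0"

```text
time: 13.3
eef_pos: [0.4728, -0.096, 0.1598]
tcp_rot: [-0.059, 0.705, 0.059, 0.705]
contact_force: [-0.9, 0.2, -2.1]
opening: 0.164
```

Call:
drive_tool --pt "0 0 0 0 0" --pt "0 0 0 0 0" --pt "0 0 0 0 0" --pt "0 0.024 0 0.1 0" --pt "0 0.073 0 0.3 0" --pt "0 0.122 0 0.5 0" --pt "0 0.195 0.001 0.8 0" --pt "0 0.269 0.003 1.1 0" --pt "0 0.342 0.004 1.4 0" --pt "0 0.415 0.006 1.7 0"

```text
time: 14.3
eef_pos: [0.4711, -0.0814, 0.1598]
tcp_rot: [-0.022, 0.707, 0.022, 0.707]
contact_force: [-0.4, 0.1, -1.2]
opening: 0.164
```

Call:
drive_tool --pt "0 0.489 0.0085 2 0" --pt "0 0.489 0.0085 2 0" --pt "0 0.489 0.0085 2 0" --pt "0 0.489 0.0085 2 0" --pt "0 0.489 0.0085 2 0" --pt "0 0.489 0.0085 2 0" --pt "0 0.489 0.0085 2 0" --pt "0 0.489 0.0085 2 0" --pt "0 0.489 0.0085 2 0" --pt "0 0.489 0.0085 2 0"

```text
time: 15.3
eef_pos: [0.4765, -0.0328, 0.1598]
tcp_rot: [0.102, 0.7, -0.101, 0.7]
contact_force: [-0.3, 0.2, -1.4]
opening: 0.165
```

```bash
python3 - <<'E'
from h import *
p,y,M=pose(); e=np.radians(y); print(p,y,'dish',p[:2]+.14*np.array([np.cos(e),np.sin(e)]),readout.get_state()['qpos'])
E
```

```text
[ 0.476 -0.033  0.16 ] -16.493738047512732 dish [ 0.611 -0.073] [-0.282 -0.083  2.114  0.001  1.111 -1.565]
```

Call:
drive_tool --pt "0 0.489 0.0085 2 0" --pt "0 0.489 0.0085 2 0" --pt "0 0.489 0.0085 2 0" --pt "0 0.489 0.0085 2 0" --pt "0 0.489 0.0085 2 0" --pt "0 0.489 0.0085 2 0" --pt "0 0.489 0.0085 2 0" --pt "0 0.489 0.0085 2 0" --pt "0 0.489 0.0085 2 0" --pt "0 0.489 0.0085 2 0"

```text
time: 16.3
eef_pos: [0.4982, 0.0109, 0.1598]
tcp_rot: [0.222, 0.672, -0.221, 0.671]
contact_force: [-0.5, 0.1, -2.2]
opening: 0.166
```

Call:
drive_tool --pt "0 0.489 0.0085 2 0" --pt "0 0.489 0.0085 2 0" --pt "0 0.489 0.0085 2 0" --pt "0 0.489 0.0085 2 0" --pt "0 0.489 0.0085 2 0" --pt "0 0.489 0.0085 2 0" --pt "0 0.489 0.0085 2 0" --pt "0 0.489 0.0085 2 0" --pt "0 0.489 0.0085 2 0" --pt "0 0.489 0.0085 2 0"

```text
time: 17.3
eef_pos: [0.5336, 0.0445, 0.1598]
tcp_rot: [0.335, 0.623, -0.334, 0.623]
contact_force: [0.2, 0.0, -2.1]
opening: 0.165
```

Call:
drive_tool --pt "0 0.489 0.0085 2 0" --pt "0 0.489 0.0085 2 0" --pt "0 0.489 0.0085 2 0" --pt "0 0.489 0.0085 2 0" --pt "0 0.489 0.0085 2 0" --pt "0 0.489 0.0085 2 0" --pt "0 0.489 0.0085 2 0" --pt "0 0.489 0.0085 2 0" --pt "0 0.489 0.0085 2 0" --pt "0 0.415 0.006 1.7 0"

```text
time: 18.3
eef_pos: [0.5776, 0.0638, 0.1598]
tcp_rot: [0.437, 0.557, -0.436, 0.556]
contact_force: [0.7, -0.2, -1.5]
opening: 0.164
```

Call:
drive_tool --pt "0 0.342 0.004 1.4 0" --pt "0 0.269 0.003 1.1 0" --pt "0 0.195 0.001 0.8 0" --pt "0 0.122 0 0.5 0" --pt "0 0.073 0 0.3 0" --pt "0 0.049 0 0.2 0" --pt "0 0.024 0 0.1 0" --pt "0 0 0 0 0" --pt "0 0 0 0 0" --pt "0 0 0 0 0"

```text
time: 19.3
eef_pos: [0.5877, 0.0654, 0.1598]
tcp_rot: [0.457, 0.54, -0.457, 0.54]
contact_force: [0.7, 0.3, -1.7]
opening: 0.165
```

```bash
python3 - <<'E'
from h import *
p,y,M=pose(); e=np.radians(y); d=p[:2]+.14*np.array([np.cos(e),np.sin(e)]); print(p,y,'dish',d); print(M)
s=shot('scene','s4.png'); t=shot('top','t4.png')
i=s['frame'][105:225,160:290,::-1]; i=cv2.resize(i,None,fx=5,fy=5,interpolation=cv2.INTER_CUBIC)
D=[*d,p[2]+.0187-.004]
P=[((np.array(proj(s,np.array(D)+[.0455*np.cos(a),.0455*np.sin(a),0]))-[160,105]+.5)*5).astype(int) for a in np.linspace(0,6.28,60)]
cv2.polylines(i,[np.array(P)],True,(0,0,255),1)
cv2.imwrite('pics/s4c.png',i)
E
```

```text
[0.588 0.065 0.16 ] -80.45997385543507 dish [ 0.611 -0.073]
[[-0.     0.986  0.166]
 [-0.     0.166 -0.986]
 [-1.    -0.     0.   ]]
```

View pics/s4c.png

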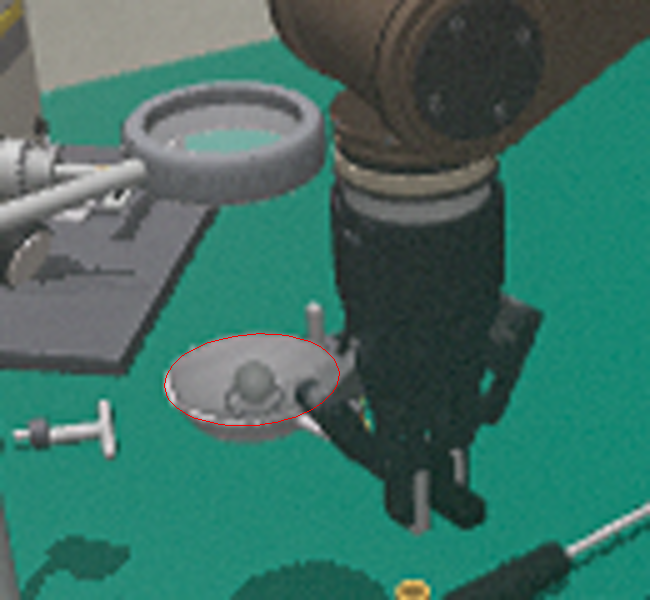

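Call:
drive_tool --pt "0 0 0 0 0" --pt "0 0 0 0 0" --pt "0 0 0 0 0" --pt "0 0 0 0 0" --pt "0 0 0 0 0" --pt "0 0 0 0 0" --pt "0 0 0 0 0" --pt "0 0 0 0 0" --pt "0 0 0 0 0" --pt "0 0 0 0 0"

```text
time: 20.4
eef_pos: [0.5877, 0.0654, 0.1598]
tcp_rot: [0.457, 0.54, -0.457, 0.54]
contact_force: [-0.7, 0.5, -1.7]
opening: 0.163
```

```bash
python3 - <<'E'
from h import *
s=readout.get_state(); print(pose()[:2],s['dq'],s['contact_force']); print(sign_off())
E
```

```text
(array([0.588, 0.065, 0.16 ]), np.float64(-80.45962317687388)) [-0.001  0.001  0.001 -0.001 -0.     0.   ] [-0.675  0.545 -1.722]
the job is handed in; nothing more can be done
None
```

I gripped the dish at the middle of its grip with 110 N and carried it under the lens with the grip pointing away from the column. After a short hold I turned it a quarter turn clockwise about its own middle. I handed the job in at about 20.4 s, still holding it.

**Position:** by the arm's readings the dish middle is at (0.611, -0.073, 0.160) m, on my measured lens centre and 14 cm below it. The grip heading is 90° clockwise of the first pose, to about 0.1°. The lens position and heading come from the camera, good to a few millimetres and a degree or two.

**Level, ball and stillness:** after the turn the scene picture shows the rim matching a level circle to about a pixel, the ball in the engraved ring, and a gap between arm and lens. In the final second the arm was at rest with a steady force of about 1.7 N downward, which is the dish's weight. I took no picture after that last wait.

**Disagreements:** in the first pose the scene camera put the dish about 1 cm off the arm's reading, (0.617, -0.063), from a coarse hand reading. The top camera agreed with the arm to 2 mm, so I went by those. I saw nothing on the bench disturbed, but I did not re-measure every item.

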